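# Dock the dresser tray with the aftershave bottle on its rolling coaster

## Robot

A 7-joint arm with a two-finger parallel gripper is mounted at the origin on the work surface. World frame = base frame: x ahead of the robot, y to its left, z up, the work surface at z = 0. Lengths are in m, angles in rad, forces in N, time in s.
With the tool pointing down it reaches from about 0.4 to 0.85 m from the base axis. Payload 10.4 kg.
Tool frame: the origin (TCP) lies between the finger pads; the fingertips stand 19 mm ahead of it and the grasp point (between the pads) is the TCP; z points along the fingers, x is the direction in which the jaws open and shut, and the axes are right-handed (so a half turn about z gives the same grasp; the last joint's range is limited). The gripper opens to 87 mm and grips with 3 to 60 N. Pads are 19 mm wide; open, the fingers measure 117 mm over their backs; the gripper's body (75 mm by 190 mm) begins 51 mm behind the grasp point.
Start: joints at [1.264, 0.332, -0.065, 1.46, 0.022, 1.35, -0.088], TCP at [0.175, -0.6, 0.242] pointing down, gripper open.
Joint ranges: [-2.6, 2.6], [-0.5, 2.12], [-1.47, 1.34], [0.16, 2.42], [-1.27, 4.41], [0.06, 2.06], [-2.6, 2.6]. Speed limits (rad/s): [2.22, 2.22, 2.79, 2.79, 3.14, 3.14, 3.14].

## Interface

Orientations are given as a unit quaternion [x, y, z, w].
In Python, from bench import * gives the robot as it stands.
- The arm moves only by the tool step_arm, never from a script. Its argument "commands" is a list of rows, each a list of 6 numbers: the shift along the tool's x, y, z in m, then the turn, a rotation vector about the tool's x, y, z in rad. In form: [[tx, ty, tz, rx, ry, rz], ...]. A call has 1 to 12 rows; each row shifts and turns the commanded pose from where the row before left it, along the tool's axes as they then stand; what a row does not reach is not made up. A row lasts 1/10 s, in which the tool goes at most 50 mm and 8.59 degrees, less where a joint would pass 70% of its speed; a pose out of reach is approached as far as the arm can. A call with a gripper value outside its range is refused whole. "gripper" is the opening, from 0 (shut) to 1 (fully open), set as the call begins (left out, the last holds). The fingers move at their own pace and stop on an object; "grip_force" is the grip in N (left out, the last holds). Time passes only in rows, so rows that do not move let the fingers close. It gives the time, the measured TCP pose, the force and the opening at its end, in the units of the state.
- read_state(): the state, without advancing time (a new reading comes with each control period).
- camera(name): name is "scene" or "side" or "wrist"; returns the picture (400x640x3 uint8, red, green, blue); there is no depth.
- get_calibration(name): a dict with "fx", "fy", "cx", "cy" (pixels), "R" (3x3) and "t" (3): a world point X has camera coordinates R X + t. Camera axes: x right, y down, z forward; pixel columns grow to the right and rows downward; lengths in m; the calibration is good to about 2 mm. A picture is of the moment at which its call begins: read the wrist's pose just before it. get_calibration takes no time and is no camera call; for the wrist camera it gives the pose at the moment of the call.
- close_job(): hands the job in, once; it reports no verdict.
The state is a dict: "time": time; "joint_positions": joint angles; "joint_vel": joint speeds; "joint_torque": joint torques, N m; "ee_pos": TCP position; "eef_rot": TCP orientation; "ft_force": force on the tool from outside, world axes, zero at the start; "torque": the same for the moment, N m; "width": finger opening in m.
Only numpy, scipy, OpenCV 4.12 (cv2) and the standard library are available. Lean on these libraries where they do the work, as an engineer would, in place of code of your own. Each camera call takes 0.05 s, during which the arm holds its last target. There are 200 camera calls.

## Task

Lift the wooden tray by its top handle, tilt it to roll the wheeled coaster with the aftershave bottle off the end stop to the middle, and carry it to the stand with the brass pins, keeping the coaster off both end stops all the way. Hold the tray lifted over the stand, above the pins, with the coaster steadied in the middle for five seconds, then lower it gently, square and centred, onto the stand so that the two pins come up through the tray's slot with the coaster caught between them, and let go. Never touch the bottle with the gripper, let it race or fall over, or tip the tray steeply, and leave the hairbrush, nail clipper and coin dish alone.

Things in the scene. Friction and masses are not known exactly. Their poses are not given: they have to be found in the camera images.
- tray: Loose wooden carrying tray, about 0.45 kg, 104 (x) by 236 (y) by 140 mm high. Origin: centre of its underside; x across, y along the lane in which the coaster rolls, z up. Side rims 6 mm thick, 28 mm high, end rims 8 mm thick, 36 mm high (from the underside) enclose the lane, 92 by 220 mm. Starts flat on the mat, y axis along the mat's y within 0.1 rad
- tray_mid (a point): Middle of the tray's lane floor, 12 mm above the underside, tray axes. The floor is bowed upward along y (crown radius 3000 mm; 2 mm lower at the ends), so on a level tray the coaster runs away from the middle to an end. A slot 24 mm wide (x = -12 to 12 mm) runs through the floor along the whole lane
- tray_grip (a point): Middle of the tray's handle, 125 mm above the underside, tray axes. The handle is a flat bar along y over the lane, 16 mm thick (x), 30 mm tall, on end posts at y = +-114 mm; grip it here from above, fingers closing along x
- coaster_mid (a point): Bottle seat of the brass coaster on four small wheels, 60 (x) by 64 (y) mm, 0.14 kg, captive on the tray floor; the point is 20 mm above the tray underside. It rolls along tray y only, nearly without drag: acceleration = g (y/3.0 m - tray slope, positive with the +y end up) - tray acceleration; time constant 0.55 s. End stops at y = +-75 mm; starts at rest at the -y stop
- bottle: Loose clear glass aftershave bottle with a dark twist cap, 36 mm diameter, 60 mm tall, about 0.11 kg, standing loose in the coaster inside a brass ring 14 mm high with about 1.5 mm play; it rides with the coaster. Its top is 45 mm below the middle of the tray's handle. Origin: centre of its underside
- mat: Fixed grey cloth mat 130 by 260 by 4 mm on which the tray starts, lane along the mat's y (260 mm side). Origin: centre of its underside
- stand: Fixed light wooden docking stand: block 130 (x) by 260 (y) by 20 mm high, the tray's final place, lane along the stand's y (same sense as the tray's y at the start, within 0.7 rad). Origin: centre of its underside
- stand_top (a point): Centre of the stand's top face, 20 mm above its underside, stand axes. Two upright brass pins, 10 mm diameter, round tops, stand on this face at x = 0, y = +-62 mm, 38 mm tall (26 mm above the tray floor once docked). They enter the tray's slot from below and trap the coaster between them if it is within 25 mm of the middle
- hairbrush: Bystander: brown plastic hairbrush 205 mm long, 35 mm high, lying bristles down, leave alone. Origin: middle of underside, x along its length
- nail_clipper: Bystander: steel nail clipper 60 by 13 by 14 mm, leave alone. Origin: centre of underside
- coin_dish: Bystander: white ceramic coin dish painted with marigolds, 104 mm across, 24 mm high, leave alone. Origin: centre of underside
There are look-alikes about, which are no part of the job. Several things have the shape of the bottle; the one meant has the colours described above.

How it is judged:
On the way, in this order (a step that is already met when the one before it is completed fails the run):
1. still away from the stand, the tray is lifted clear of the mat with the coaster rolled to the middle (within 40 mm) (height (world z) of tray above 0.02 m and horizontal distance between tray and stand above 0.2 m and y of coaster_mid in the frame of tray between -0.04 and 0.04 m), for 0.2 s.
2. over the stand (within 60 mm), lifted above the pins, the coaster is kept within 30 mm of the middle for 4 s (height (world z) of tray above 0.058 m and horizontal distance between tray and stand below 0.06 m and y of coaster_mid in the frame of tray between -0.03 and 0.03 m), for 4 s.
At the end, for the whole second after the job is handed in: the tray stands released and still, flat on the stand (within 30 mm and 0.2 rad of centred), pins up through its slot, the coaster caught between them (within 35 mm of the middle, at most settling slowly against a pin, under 0.08 m/s), the bottle upright in it (horizontal distance between tray and stand below 0.03 m and angle between the y axis of tray and the y axis of stand, either way round below 0.2 rad and z of tray in the frame of stand between 0.016 and 0.024 m and angle between tray's own z axis and vertical below 0.05 rad and y of coaster_mid in the frame of stand between -0.035 and 0.035 m and y of coaster_mid in the frame of tray between -0.035 and 0.035 m and distance between bottle and coaster_mid below 0.012 m and angle between bottle's own z axis and vertical below 0.15 rad and linear speed of tray below 0.02 m/s and linear speed of bottle below 0.08 m/s); the robot touches nothing.
It fails at once if the coaster runs back to an end stop (over 70 mm from the middle) on the way to the stand (horizontal distance between tray and stand between 0.1 and 0.25 m and not (y of coaster_mid in the frame of tray between -0.07 and 0.07 m)).
It fails at once if the bottle falls over or out of the coaster or races (over 0.6 m/s), or the tray is tipped steeply (over 0.35 rad) (distance between bottle and coaster_mid above 0.025 m or angle between bottle's own z axis and vertical above 0.5 rad or linear speed of bottle above 0.6 m/s or angle between tray's own z axis and vertical above 0.35 rad).
It fails at once if the gripper touches the bottle (contact force between the fingers and bottle above 0.5 N).
It fails at once if the tray is slammed onto the stand (over 60 N) (contact force between tray and stand above 60 N).
It fails at once if a bystander is moved (distance of any of hairbrush, nail_clipper, coin_dish from where it was at the start of the episode above 0.03 m).
It also fails if it takes over 67 s, if anything falls off the work surface, if the arm or the gripper's body presses on something with over 40 N, if the wrist force passes 120 N, or if a joint passes its speed limit or range.

## Working session

There is one attempt and no reset: what is moved stays moved. The work goes in short steps, Python scripts to look and compute and a tool call to move; the robot and the scene stay as the last step left them, time stands still between calls to the robot, and variables do not carry over. Pictures are saved under pics/ and viewed, on a budget of 10 in all, crops included, one or two more only if the job needs it, and the job is handed in when it is done.

Besides the shell and the picture viewer there is one more tool, called by a JSON object that holds its "fn" and its "kwargs", one argument or row to a line. step_arm: Moves the arm, as the interface text tells. Its arguments: {"type":"object","properties":{"commands":{"type":"array","items":{"type":"array","items":{"type":"number"}}},"gripper":{"type":"number"},"grip_force":{"type":"number"}},"required":["commands"]}

```bash
mkdir -p pics; ls; python3 - <<'E'
from bench import *
import cv2
s=read_state();print(s['time'],s['ee_pos'],s['eef_rot'])
a=camera('scene');b=camera('side')
import numpy as np
for n,p in(('scene',a),('side',b)):
    cv2.imwrite(f'pics/{n}0.png',p[:,:,::-1]); c=get_calibration(n);R=np.array(c['R']);print(n,c['fx'],-R.T@c['t'],R)
E
```

```text
pics
0.0 [ 0.17488214 -0.5996491   0.24075099] [ 8.00004180e-01 -5.99993999e-01 -5.96662506e-04 -3.97301503e-04]
scene 460.433214712884 [0.87836348 0.50475654 1.08916904] [[-0.90868961  0.41719726  0.01515393]
 [ 0.34284128  0.7664645  -0.54313169]
 [-0.238208   -0.48834273 -0.83951077]]
side 431.2646879854839 [ 0.30314446 -0.66559759  0.77172071] [[ 0.90468275 -0.42574459 -0.01704903]
 [-0.31926171 -0.6508282  -0.6888357 ]
 [ 0.28217208  0.62862087 -0.72471699]]
```

View pics/scene0.png

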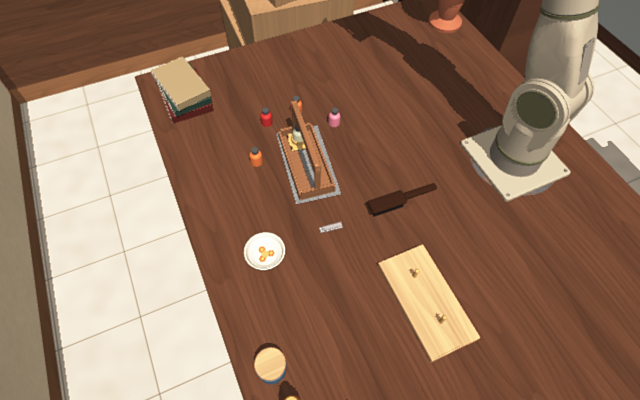

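View pics/side0.png

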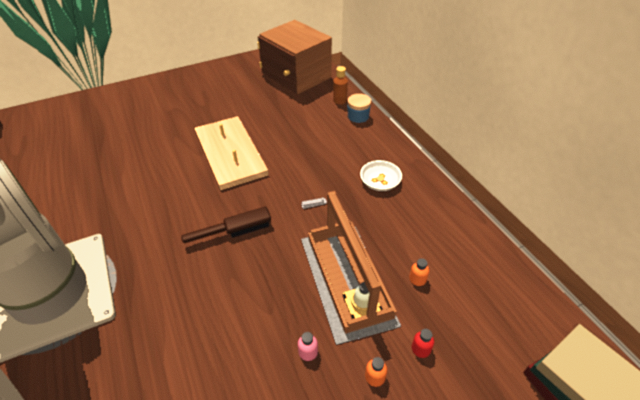

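The bottle candidates in side.png are pink (308,347), orange (376,372), orange (420,272), red (424,343) and the clear one with a dark cap in the tray (362,295). The clear one fits the description. In scene.png the tray is at about (308,160) and the stand at (429,302), with pins at (414,272) and (440,318).

```bash
cat > h.py <<'E'
import numpy as np, cv2
from bench import *
def ray(n,p,c=None):
    c=c or get_calibration(n);R=np.array(c['R'])
    d=R.T@np.array([(p[0]-c['cx'])/c['fx'],(p[1]-c['cy'])/c['fy'],1]);return -R.T@np.array(c['t']),d/np.linalg.norm(d)
def plane(n,p,z,c=None):
    o,d=ray(n,p,c);return o+d*(z-o[2])/d[2]
def proj(n,X,c=None):
    c=c or get_calibration(n);q=np.array(c['R'])@X+np.array(c['t']);return np.array([c['fx']*q[0]/q[2]+c['cx'],c['fy']*q[1]/q[2]+c['cy']])
E
python3 - <<'E'
from h import *
for n,z in(('scene',.02),('side',.02)):
    im=cv2.imread(f'pics/{n}0.png');hsv=cv2.cvtColor(im,cv2.COLOR_BGR2HSV)
    m=cv2.inRange(hsv,(12,40,150),(32,190,255))
    m[:, :]=cv2.morphologyEx(m,cv2.MORPH_CLOSE,np.ones((7,7)))
    k,l,st,c=cv2.connectedComponentsWithStats(m)
    p=(429,310) if n=='scene' else (225,140)
    i=l[p[1],p[0]];print(n,st[i])
    cn=max(cv2.findContours((l==i).astype('u1'),0,2)[0],key=cv2.contourArea)
    w=np.array([plane(n,q[0],z)[:2] for q in cn],dtype=np.float32)
    r=cv2.minAreaRect(w);print(r)
f=lambda n,ps,z:[print(n,p,plane(n,p,z).round(3)) for p in ps]
f('scene',[(279,133),(297,203),(341,191)],.004)
f('side',[(303,238),(335,339),(399,325)],.004)
f('scene',[(430,192),(330,228),(264,250)],.02);f('side',[(250,222),(314,203),(381,177)],.02)
a=cv2.imread('pics/scene0.png')[85:215,230:360];b=cv2.imread('pics/side0.png')[180:345,290:410]
cv2.imwrite('pics/crop.png',np.hstack([cv2.resize(a,(400,400),interpolation=2),cv2.resize(b,(400,550),interpolation=2)[:550]][0:1]+[cv2.resize(b,(290,400),interpolation=2)]))
E
```

```text
scene [ 378  244  102  118 5783]
((0.472195029258728, 0.2685844302177429), (0.26271894574165344, 0.13229136168956757), 89.02271270751953)
side [ 194  116   74   74 3299]
((0.47040608525276184, 0.2586309015750885), (0.28199297189712524, 0.13548120856285095), 89.45157623291016)
scene (279, 133) [ 0.601 -0.368  0.004]
scene (297, 203) [ 0.649 -0.116  0.004]
scene (341, 191) [ 0.521 -0.101  0.004]
side (303, 238) [ 0.529 -0.098  0.004]
side (335, 339) [ 0.484 -0.344  0.004]
side (399, 325) [ 0.607 -0.372  0.004]
scene (430, 192) [0.302 0.011 0.02 ]
scene (330, 228) [ 0.603 -0.     0.02 ]
scene (264, 250) [ 0.784 -0.012  0.02 ]
side (250, 222) [ 0.433 -0.014  0.02 ]
side (314, 203) [ 0.591 -0.025  0.02 ]
side (381, 177) [ 0.781 -0.018  0.02 ]
```

View pics/crop.png

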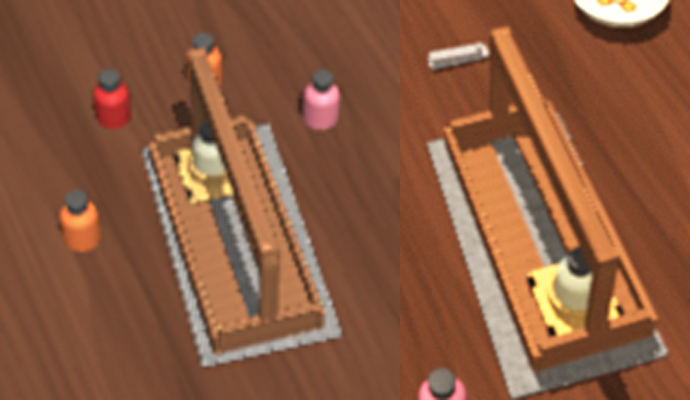

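The crop confirms the clear bottle with the dark cap, on the coaster at the tray's -y end. Next I measure the handle ends.

```bash
python3 - <<'E'
from h import *
S=lambda x,y:(230+x/3.077,85+y/3.077)
D=lambda x,y:(290+(x-400)/2.417,180+y/2.424)
A1=plane('scene',S(197,57),.143);A2=plane('scene',S(267,247),.143)
B1=plane('side',D(501,34),.143);B2=plane('side',D(603,255),.143)
for a,b in((A1,A2),(B1,B2)):
    d=b-a;print(a.round(3),b.round(3),((a+b)/2).round(3),np.linalg.norm(d),np.arctan2(-d[0],d[1]))
# pin tops z .058
im=cv2.imread('pics/scene0.png');hsv=cv2.cvtColor(im,cv2.COLOR_BGR2HSV)
for p in[(414,270),(440,317)]:print(plane('scene',p,.05).round(3))
s=read_state()
from scipy.spatial.transform import Rotation as Ro
print(Ro.from_quat(s['eef_rot']).as_matrix().round(3),s['joint_positions'],s['time'])
c=get_calibration('wrist');R=np.array(c['R']);M=Ro.from_quat(s['eef_rot']).as_matrix();print((R@M).round(3),(M.T@(-R.T@c['t']-s['ee_pos'])).round(3),c['fx'])
E
```

```text
[ 0.559 -0.338  0.143] [ 0.589 -0.119  0.143] [ 0.574 -0.228  0.143] 0.22107060422510588 -0.13465744031993399
[ 0.587 -0.123  0.143] [ 0.554 -0.346  0.143] [ 0.57  -0.234  0.143] 0.2252817829932886 2.994228930338002
[0.474 0.202 0.05 ]
[0.479 0.326 0.05 ]
[[ 0.28  -0.96  -0.   ]
 [-0.96  -0.28   0.001]
 [-0.001  0.    -1.   ]] [ 1.26442555  0.33281655 -0.06470356  1.46083561  0.02160988  1.34988797
 -0.08845647] 0.1
[[ 1.    -0.     0.002]
 [ 0.001  0.963 -0.269]
 [-0.001  0.269  0.963]] [-0.001 -0.074 -0.143] 299.0384413174822
```

{"fn": "step_arm", "kwargs": {
  "commands": [
    [-0.02, -0.04, 0, 0, 0, 0],
    [-0.02, -0.04, 0, 0, 0, 0],
    [-0.02, -0.04, 0, 0, 0, 0],
    [-0.02, -0.04, 0, 0, 0, 0],
    [-0.02, -0.04, 0, 0, 0, 0],
    [-0.02, -0.04, 0, 0, 0, 0],
    [-0.02, -0.04, 0, 0, 0, 0],
    [-0.02, -0.04, 0, 0, 0, 0],
    [-0.02, -0.04, 0, 0, 0, 0],
    [-0.02, -0.04, 0, 0, 0, 0],
    [-0.02, -0.04, 0, 0, 0, 0],
    [-0.023, -0.044, 0, 0, 0, 0]
  ],
  "gripper": 1,
  "grip_force": 60
}}

```text
time: 1.3
ee_pos: [0.5722, -0.2306, 0.2412]
eef_rot: [0.8, -0.601, -0.0, 0.0]
ft_force: [0.5, -0.2, 0.9]
width: 0.0868
```

{"fn": "step_arm", "kwargs": {
  "commands": [
    [0, 0, 0, 0, 0, -0.143],
    [0, 0, 0, 0, 0, -0.143],
    [0, 0, 0, 0, 0, -0.143],
    [0, 0, 0, 0, 0, -0.143],
    [0, 0, 0, 0, 0, -0.143],
    [0, 0, 0, 0, 0, -0.143],
    [0, 0, 0, 0, 0, -0.143],
    [0, 0, 0, 0, 0, -0.143],
    [0, 0, 0, 0, 0, 0],
    [0, 0, 0, 0, 0, 0]
  ]
}}

```text
time: 2.3
ee_pos: [0.5715, -0.2313, 0.2413]
eef_rot: [0.997, -0.074, -0.0, -0.0]
ft_force: [-0.1, -1.6, 0.3]
width: 0.0873
```

```bash
python3 - <<'E'
from h import *
s=read_state();print(s['time'],s['ee_pos'],s['eef_rot'],s['joint_positions'])
c=get_calibration('wrist');im=camera('wrist')[:,:,::-1];cv2.imwrite('pics/w1.png',im)
import pickle;pickle.dump((c,s),open('w1.pkl','wb'))
E
```

```text
2.3 [ 0.57147616 -0.23125516  0.24125938] [ 9.97285257e-01 -7.36346531e-02 -2.04583515e-04 -1.09282586e-04] [ 0.73485646  0.36514717 -0.5479866   1.46186936  0.19090729  1.36838847
  0.03039613]
```

View pics/w1.png

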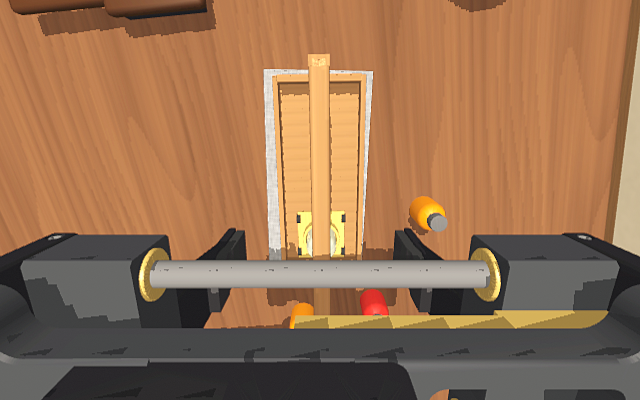

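```bash
python3 - <<'E'
from h import *
import pickle
from scipy.spatial.transform import Rotation as Ro
c,s=pickle.load(open('w1.pkl','rb'));M=Ro.from_quat(s['eef_rot']).as_matrix();p=np.array(s['ee_pos'])
f=lambda q,z:print(q,z,(M.T@(plane('wrist',q,z,c)-p)).round(4))
for r in(54,66):f((319,r),.144)
f((320,235),.144);f((264.5,71),.004);f((373,71),.004);f((275,75),.04);f((366,75),.04)
f((298,212),.024);f((343,212),.024);f((276,240),.04-.008);f((363,240),.032)
E
```

```text
(319, 54) 0.144 [-0.0006 -0.1186  0.0973]
(319, 66) 0.144 [-0.0006 -0.1104  0.0973]
(320, 235) 0.144 [0.0002 0.0243 0.0973]
(264.5, 71) 0.004 [-0.0651 -0.1257  0.2373]
(373, 71) 0.004 [ 0.0629 -0.1258  0.2373]
(275, 75) 0.04 [-0.0479 -0.1169  0.2013]
(366, 75) 0.04 [ 0.0496 -0.117   0.2013]
(298, 212) 0.024 [-0.0274  0.0426  0.2173]
(343, 212) 0.024 [0.0296 0.0425 0.2172]
(276, 240) 0.032 [-0.0554  0.0774  0.2093]
(363, 240) 0.032 [0.0552 0.0773 0.2092]
```

{"fn": "step_arm", "kwargs": {
  "commands": [
    [0, 0, 0.03, 0, 0, 0],
    [0, 0, 0.03, 0, 0, 0],
    [0, 0, 0.03, 0, 0, 0],
    [0, 0, 0.015, 0, 0, 0],
    [0, 0, 0.007, 0, 0, 0],
    [0, 0, 0, 0, 0, 0],
    [0, 0, 0, 0, 0, 0]
  ]
}}

```text
time: 3.05
ee_pos: [0.5724, -0.2314, 0.1309]
eef_rot: [0.997, -0.072, 0.001, 0.0]
ft_force: [-0.3, -0.1, 0.9]
width: 0.0871
```

{"fn": "step_arm", "kwargs": {
  "commands": [
    [0, 0, 0, 0, 0, 0],
    [0, 0, 0, 0, 0, 0],
    [0, 0, 0, 0, 0, 0],
    [0, 0, 0, 0, 0, 0],
    [0, 0, 0, 0, 0, 0],
    [0, 0, 0, 0, 0, 0],
    [0, 0, 0, 0, 0, 0],
    [0, 0, 0, 0, 0, 0]
  ],
  "gripper": 0,
  "grip_force": 60
}}

```text
time: 3.85
ee_pos: [0.5716, -0.2312, 0.1295]
eef_rot: [0.997, -0.071, -0.0, 0.0]
ft_force: [-0.1, 0.1, -0.4]
width: 0.0309
```

```bash
python3 - <<'E'
from h import *
s=read_state();print(s['time'],s['ee_pos'],s['eef_rot'],s['width'])
c=get_calibration('wrist');im=camera('wrist')[:,:,::-1];cv2.imwrite('pics/w2.png',im)
E
```

```text
3.85 [ 0.57162168 -0.23120279  0.12953398] [ 9.97445345e-01 -7.14337660e-02 -6.96327771e-07  6.05437525e-06] 0.030898979880092797
```

View pics/w2.png

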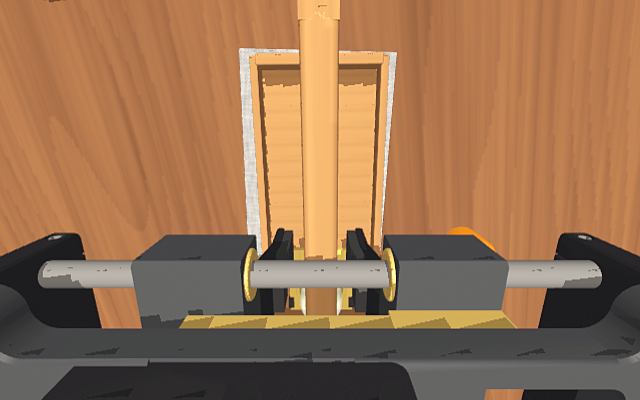

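The handle is centred between the pads, but the fingers are still closing (width 31 mm). I let them close fully, then lift.

{"fn": "step_arm", "kwargs": {
  "commands": [
    [0, 0, 0, 0, 0, 0],
    [0, 0, 0, 0, 0, 0],
    [0, 0, 0, 0, 0, 0],
    [0, 0, 0, 0, 0, 0],
    [0, 0, 0, 0, 0, 0],
    [0, 0, 0, 0, 0, 0]
  ]
}}

```text
time: 4.5
ee_pos: [0.5717, -0.2311, 0.1295]
eef_rot: [0.997, -0.071, 0.0, -0.0]
ft_force: [1.4, 0.0, -2.3]
width: 0.0151
```

{"fn": "step_arm", "kwargs": {
  "commands": [
    [0, 0, -0.004, 0, 0, 0],
    [0, 0, -0.01, 0, 0, 0],
    [0, 0, -0.015, 0, 0, 0],
    [0, 0, -0.015, 0, 0, 0],
    [0, 0, -0.015, 0, 0, 0],
    [0, 0, -0.015, 0, 0, 0],
    [0, 0, -0.013, 0, 0, 0],
    [0, 0, -0.008, 0, 0, 0],
    [0, 0, 0, 0, 0, 0],
    [0, 0, 0, 0, 0, 0]
  ]
}}

```text
time: 5.5
ee_pos: [0.5714, -0.2312, 0.2241]
eef_rot: [0.997, -0.071, -0.0, -0.0]
ft_force: [-0.3, 0.4, -8.5]
width: 0.0156
```

```bash
cat > m.py <<'E'
from h import *
import sys,json
from scipy.spatial.transform import Rotation as Ro
TAU=3**.5/9.81**.5
def slope(s): # +y (tray) end up; tray y = -tool y
    return -Ro.from_quat(s['eef_rot']).as_matrix()[2,1]
def frontrow(im):
    h=cv2.cvtColor(im,cv2.COLOR_RGB2HSV); m=cv2.inRange(h,(22,90,120),(34,255,255))>0
    rs=[]
    for c in list(range(292,300))+list(range(342,350)):
        col=m[60:232,c]; run=np.convolve(col,np.ones(4),'valid')>=4
        if run.any(): rs.append(60+np.argmax(run))
    return (np.median(rs),len(rs)) if len(rs)>3 else (np.nan,len(rs))
def y_of(row,c,s):
    M=Ro.from_quat(s['eef_rot']).as_matrix();o,d=ray('wrist',(320,row),c)
    o=M.T@(o-np.array(s['ee_pos']));d=M.T@d
    return -(o+d*(.105-o[2])/d[2])[1]-.032
def measure(n,save=None):
    T=[];Y=[];N=[]
    for i in range(n):
        s=read_state();c=get_calibration('wrist');im=camera('wrist');r,k=frontrow(im)
        T.append(s['time']);Y.append(y_of(r,c,s));N.append(k)
    if save: cv2.imwrite(save,im[:,:,::-1])
    return np.array(T),np.array(Y),N
if __name__=='__main__':
    n=int(sys.argv[1]); T,Y,N=measure(n,sys.argv[2] if len(sys.argv)>2 else None)
    s=read_state(); sl=slope(s); t=s['time']
    # fit with model y''=y/tau^2-g*sl over samples, referred to now
    d=(T-t)/TAU; A=np.c_[np.cosh(d),np.sinh(d)]; ok=~np.isnan(Y)
    b=Y-3*sl*(1-np.cosh(d))
    x=np.linalg.lstsq(A[ok],b[ok],rcond=None)[0] if ok.sum()>1 else [np.nan]*2
    u=x[0]+x[1]
    print('t',round(t,2),'Y',(Y*1e3).round(1),N,'slope',round(sl,4),'now y %.1f v %.1f mm/s u %.1f'%(x[0]*1e3,x[1]/TAU*1e3,u*1e3))
    print('pos',s['ee_pos'].round(4),'yaw',round(np.arctan2(*Ro.from_quat(s['eef_rot']).as_matrix()[[1,0],0]),4),'w',round(s['width'],4),'F',s['ft_force'].round(1),'M',s['torque'].round(2))
E
python3 - <<'E'
import cv2
for f,ps in(('w1',[(303,235),(306,222),(338,222),(341,235),(290,150),(345,150)]),('w2',[(285,150),(360,150),(302,255),(341,252)])):
    h=cv2.cvtColor(cv2.imread(f'pics/{f}.png'),cv2.COLOR_BGR2HSV)
    print(f,[(p,h[p[1],p[0]].tolist()) for p in ps])
E
python3 m.py 1 pics/w3.png
```

```text
w1 [((303, 235), [20, 153, 252]), ((306, 222), [29, 119, 255]), ((338, 222), [30, 111, 255]), ((341, 235), [30, 111, 255]), ((290, 150), [16, 137, 248]), ((345, 150), [16, 138, 248])]
w2 [((285, 150), [16, 139, 245]), ((360, 150), [16, 138, 244]), ((302, 255), [22, 149, 221]), ((341, 252), [20, 158, 208])]
t 5.55 Y [nan] [0] slope 0.0002 now y nan v nan mm/s u nan
pos [ 0.5712 -0.2311  0.2237] yaw -0.143 w 0.0155 F [-0.4  0.2 -7.8] M [ 0.21 -0.06 -0.01]
```

View pics/w3.png

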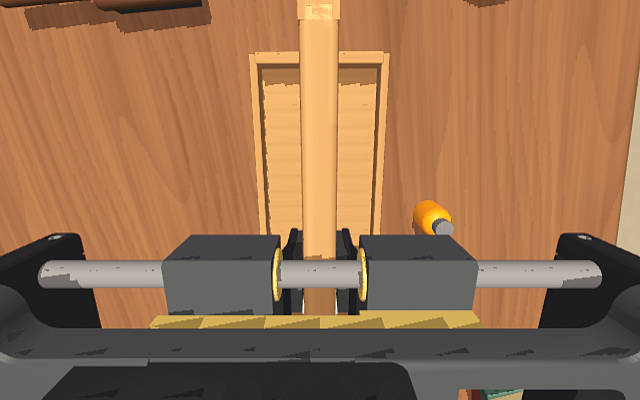

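Lifted with no slip. Now I tilt the +y end down briefly to free the coaster from its stop, then level.

{"fn": "step_arm", "kwargs": {
  "commands": [
    [0, 0, 0, -0.05, 0, 0],
    [0, 0, 0, 0, 0, 0],
    [0, 0, 0, 0, 0, 0],
    [0, 0, 0, 0, 0, 0],
    [0, 0, 0, 0.05, 0, 0],
    [0, 0, 0, 0, 0, 0]
  ]
}}

```text
time: 6.15
ee_pos: [0.5711, -0.2331, 0.2243]
eef_rot: [0.997, -0.073, -0.0, -0.0]
ft_force: [-1.0, -1.5, -8.1]
width: 0.0153
```

```bash
python3 m.py 3 pics/w4.png
```

```text
t 6.3 Y [nan nan nan] [0, 0, 0] slope -0.0008 now y nan v nan mm/s u nan
pos [ 0.5715 -0.2315  0.2244] yaw -0.1435 w 0.0158 F [-0.2 -0.2 -7.3] M [ 0.18 -0.15  0.01]
```

{"fn": "step_arm", "kwargs": {
  "commands": [
    [0, 0, 0, -0.05, 0, 0],
    [0, 0, 0, 0, 0, 0],
    [0, 0, 0, 0, 0, 0],
    [0, 0, 0, 0, 0, 0],
    [0, 0, 0, 0, 0, 0],
    [0, 0, 0, 0.05, 0, 0]
  ]
}}

```text
time: 6.9
ee_pos: [0.5721, -0.2296, 0.2247]
eef_rot: [0.998, -0.07, 0.0, -0.0]
ft_force: [-0.2, 0.9, -7.3]
width: 0.0157
```

```bash
python3 m.py 3 pics/w5.png
```

```text
t 7.05 Y [-41.7 -35.3 -29.8] [16, 16, 16] slope -0.0009 now y -24.1 v 109.7 mm/s u 36.6
pos [ 0.5712 -0.2326  0.2244] yaw -0.1452 w 0.0154 F [ 0.5 -0.6 -7.5] M [-0.04 -0.09  0.  ]
```

{"fn": "step_arm", "kwargs": {
  "commands": [
    [0, 0, 0, 0.035, 0, 0],
    [0, 0, 0, 0, 0, 0],
    [0, 0, 0, 0, 0, 0],
    [0, 0, 0, -0.034, 0, 0]
  ]
}}

```text
time: 7.45
ee_pos: [0.5713, -0.2322, 0.2244]
eef_rot: [0.997, -0.072, -0.0, 0.0]
ft_force: [-0.2, -0.9, -8.0]
width: 0.0159
```

```bash
python3 m.py 3 pics/w6.png
```

```text
t 7.6 Y [-29.8 -35.3 -40.8] [16, 16, 16] slope 0.0008 now y -46.8 v -123.8 mm/s u -115.2
pos [ 0.572  -0.2301  0.2248] yaw -0.1412 w 0.0155 F [-0.1 -0.6 -7.2] M [ 0.17 -0.13  0.05]
```

```bash
cat > lg.py <<'E'
from m import *
n=int(sys.argv[1])
for i in range(n):
    s=read_state();c=get_calibration('wrist');im=camera('wrist');r,k=frontrow(im)
    print(round(s['time'],2),'y %.1f'%(1e3*y_of(r,c,s)),'sl %.4f'%slope(s),'ee',(s['ee_pos'][1:]*1e3).round(1),'Mx %.3f'%s['torque'][0],'wx %.3f'%0)
E
python3 lg.py 8
```

```text
7.6 y -45.3 sl 0.0008 ee [-230.1  224.8] Mx 0.167 wx 0.000
7.65 y -50.1 sl 0.0011 ee [-230.5  224.7] Mx 0.114 wx 0.000
7.7 y nan sl 0.0011 ee [-231.   224.6] Mx 0.147 wx 0.000
7.75 y nan sl 0.0011 ee [-231.2  224.6] Mx 0.130 wx 0.000
7.8 y nan sl 0.0011 ee [-231.4  224.5] Mx 0.188 wx 0.000
7.85 y nan sl 0.0010 ee [-231.5  224.5] Mx 0.003 wx 0.000
7.9 y nan sl 0.0008 ee [-231.7  224.5] Mx 0.257 wx 0.000
7.95 y nan sl 0.0011 ee [-231.5  224.5] Mx 0.123 wx 0.000
```

{"fn": "step_arm", "kwargs": {
  "commands": [
    [0, 0, 0, 0, 0, 0],
    [0, 0, 0, 0, 0, 0],
    [0, 0, 0, 0, 0, 0],
    [0, 0, 0, 0, 0, 0],
    [0, 0, 0, 0, 0, 0],
    [0, 0, 0, 0, 0, 0],
    [0, 0, 0, -0.02, 0, 0],
    [0, 0, 0, -0.02, 0, 0],
    [0, 0, 0, 0, 0, 0]
  ]
}}

```text
time: 8.9
ee_pos: [0.5719, -0.2301, 0.2247]
eef_rot: [0.997, -0.071, -0.001, 0.02]
ft_force: [0.1, 1.1, -7.6]
width: 0.0155
```

```bash
python3 lg.py 10
```

```text
8.9 y nan sl -0.0399 ee [-230.1  224.7] Mx 0.451 wx 0.000
8.95 y nan sl -0.0393 ee [-230.4  224.7] Mx 0.234 wx 0.000
9.0 y nan sl -0.0391 ee [-230.8  224.6] Mx 0.274 wx 0.000
9.05 y nan sl -0.0391 ee [-231.   224.6] Mx 0.286 wx 0.000
9.1 y nan sl -0.0391 ee [-231.3  224.6] Mx 0.236 wx 0.000
9.15 y nan sl -0.0391 ee [-231.3  224.6] Mx 0.226 wx 0.000
9.2 y nan sl -0.0391 ee [-231.4  224.5] Mx 0.241 wx 0.000
9.25 y nan sl -0.0391 ee [-231.4  224.5] Mx 0.208 wx 0.000
9.3 y -47.2 sl -0.0391 ee [-231.4  224.5] Mx 0.282 wx 0.000
9.35 y -43.5 sl -0.0391 ee [-231.4  224.5] Mx 0.229 wx 0.000
```

{"fn": "step_arm", "kwargs": {
  "commands": [
    [0, 0, 0, 0.03, 0, 0],
    [0, 0, 0, 0.02, 0, 0],
    [0, 0, 0, -0.01, 0, 0]
  ]
}}

```text
time: 9.7
ee_pos: [0.5711, -0.233, 0.2244]
eef_rot: [0.997, -0.073, -0.0, -0.001]
ft_force: [-0.5, 0.0, -7.4]
width: 0.0156
```

```bash
python3 lg.py 4
```

```text
9.7 y -9.5 sl 0.0013 ee [-233.   224.4] Mx -0.048 wx 0.000
9.75 y -6.5 sl -0.0001 ee [-232.1  224.4] Mx -0.020 wx 0.000
9.8 y -3.5 sl 0.0005 ee [-231.4  224.5] Mx 0.061 wx 0.000
9.85 y -0.1 sl 0.0008 ee [-231.1  224.6] Mx -0.021 wx 0.000
```

{"fn": "step_arm", "kwargs": {
  "commands": [
    [0, 0, 0, 0.028, 0, 0],
    [0, 0, 0, 0, 0, 0],
    [0, 0, 0, -0.014, 0, 0],
    [0, 0, 0, -0.014, 0, 0]
  ]
}}

```text
time: 10.3
ee_pos: [0.5716, -0.2313, 0.2245]
eef_rot: [0.997, -0.072, 0.0, 0.0]
ft_force: [-0.2, 1.3, -7.2]
width: 0.0156
```

```bash
python3 lg.py 4
```

```text
10.3 y 21.4 sl -0.0002 ee [-231.3  224.5] Mx -0.059 wx 0.000
10.35 y 22.2 sl -0.0009 ee [-230.5  224.7] Mx -0.050 wx 0.000
10.4 y 23.0 sl 0.0003 ee [-230.3  224.7] Mx -0.035 wx 0.000
10.45 y 25.4 sl 0.0007 ee [-230.5  224.7] Mx -0.041 wx 0.000
```

{"fn": "step_arm", "kwargs": {
  "commands": [
    [0, 0, 0, 0.03, 0, 0],
    [0, 0, 0, 0, 0, 0],
    [0, 0, 0, 0, 0, 0],
    [0, 0, 0, -0.015, 0, 0],
    [0, 0, 0, -0.015, 0, 0]
  ]
}}

```text
time: 11.0
ee_pos: [0.5716, -0.2312, 0.2246]
eef_rot: [0.997, -0.071, 0.0, 0.0]
ft_force: [-0.0, 0.2, -7.7]
width: 0.0154
```

```bash
cat > lf.py <<'E'
from m import *
n=int(sys.argv[1]);T=[];Y=[];S=[];E=[]
for i in range(n):
    s=read_state();c=get_calibration('wrist');im=camera('wrist');r,k=frontrow(im)
    T.append(s['time']);Y.append(y_of(r,c,s));S.append(slope(s));E.append(s['ee_pos'][1])
s=read_state();t=s['time'];sl=slope(s);T=np.array(T);Y=np.array(Y);E=np.array(E);ok=~np.isnan(Y)
d=(T-t)/TAU
b=Y-3*sl*(1-np.cosh(d))
x=np.linalg.lstsq(np.c_[np.cosh(d),np.sinh(d)][ok],b[ok],rcond=None)[0]
print('t %.2f'%t,'Y',(Y*1e3).round(1),'S',(np.array(S+[sl])*1e3).round(1),'eey',(E*1e3).round(1),'y %.1f v %.0f u %.1f'%(x[0]*1e3,x[1]/TAU*1e3,1e3*x.sum()))
print('pos',s['ee_pos'].round(4),'yaw',round(np.arctan2(*Ro.from_quat(s['eef_rot']).as_matrix()[[1,0],0]),4),'F',s['ft_force'].round(1))
E
python3 lf.py 4
```

```text
t 11.20 Y [32.2 30.9 31.  31.4] S [-0.3 -1.   0.3  0.7  0.9] eey [-231.2 -230.4 -230.2 -230.5] y 31.3 v 7 u 35.2
pos [ 0.5718 -0.2308  0.2247] yaw -0.1422 F [-0.5  0.1 -7. ]
```

{"fn": "step_arm", "kwargs": {
  "commands": [
    [0, 0, 0, 0.04, 0, 0],
    [0, 0, 0, 0, 0, 0],
    [0, 0, 0, 0, 0, 0],
    [0, 0, 0, -0.03, 0, 0],
    [0, 0, 0, -0.01, 0, 0]
  ]
}}

```text
time: 11.7
ee_pos: [0.5719, -0.2301, 0.2247]
eef_rot: [0.998, -0.071, 0.0, 0.001]
ft_force: [0.2, 1.0, -7.6]
width: 0.0158
```

```bash
python3 lf.py 4
```

```text
t 11.90 Y [16.  12.4  9.9  7.4] S [-1.  -0.9  0.3  0.6  0.8] eey [-230.1 -229.9 -229.9 -230.4] y 4.5 v -54 u -25.5
pos [ 0.5717 -0.2308  0.2247] yaw -0.1423 F [-0.4 -0.7 -8. ]
```

{"fn": "step_arm", "kwargs": {
  "commands": [
    [0, 0, 0, -0.025, 0, 0],
    [0, 0, 0, 0, 0, 0],
    [0, 0, 0, 0.0125, 0, 0],
    [0, 0, 0, 0.0125, 0, 0]
  ]
}}

```text
time: 12.3
ee_pos: [0.5716, -0.2312, 0.2246]
eef_rot: [0.997, -0.071, 0.0, -0.001]
ft_force: [1.0, 0.1, -7.3]
width: 0.0154
```

```bash
python3 lf.py 4
```

```text
t 12.50 Y [-3.5 -2.6 -2.7 -2.7] S [2.  2.5 1.5 1.2 1. ] eey [-231.2 -231.9 -232.1 -231.9] y -2.4 v 2 u -1.1
pos [ 0.5715 -0.2317  0.2245] yaw -0.1437 F [-0.3 -0.1 -7.7]
```

Coaster settled near the middle. The camera calls stop the arm, so I move in short rest-to-rest hops with compensating tilt.

{"fn": "step_arm", "kwargs": {
  "commands": [
    [-0.0004, -0.00125, 0, -0.031, 0, 0],
    [-0.0013, -0.00375, 0, 0, 0, 0],
    [-0.0022, -0.00625, 0, 0, 0, 0],
    [-0.003, -0.00875, 0, 0.03, 0, 0],
    [-0.003, -0.00875, 0, 0.03, 0, 0],
    [-0.0022, -0.00625, 0, 0, 0, 0],
    [-0.0013, -0.00375, 0, 0, 0, 0],
    [-0.0004, -0.00125, 0, -0.03, 0, 0]
  ]
}}

```text
time: 13.3
ee_pos: [0.5635, -0.1899, 0.2244]
eef_rot: [0.997, -0.072, -0.0, 0.001]
ft_force: [0.7, -0.1, -6.7]
width: 0.0153
```

```bash
python3 lf.py 4
```

```text
t 13.50 Y [-25.3 -28.9 -32.5 -35.2] S [-1.8 -4.1 -1.8 -0.9 -0.5] eey [-189.9 -188.5 -188.3 -188.7] y -39.5 v -80 u -83.7
pos [ 0.5639 -0.1892  0.2245] yaw -0.142 F [ 0.4  0.1 -7.5]
```

{"fn": "step_arm", "kwargs": {
  "commands": [
    [0, 0, 0, -0.08, 0, 0],
    [0, 0, 0, 0, 0, 0],
    [0, 0, 0, 0.035, 0, 0],
    [0, 0, 0, 0.045, 0, 0]
  ]
}}

```text
time: 13.9
ee_pos: [0.564, -0.1889, 0.2245]
eef_rot: [0.997, -0.071, 0.0, -0.002]
ft_force: [0.2, -0.1, -8.2]
width: 0.0156
```

```bash
python3 lf.py 4
```

```text
t 14.10 Y [-41.7 -38.  -35.3 -35.2] S [ 3.4  5.6  1.8  0.4 -0.1] eey [-188.9 -191.  -191.6 -191. ] y -32.7 v 30 u -16.1
pos [ 0.5635 -0.1903  0.2243] yaw -0.1441 F [ 0.7  0.  -7.2]
```

```bash
python3 - <<'E'
s=open('m.py').read()
i=s.index("    h=cv2.cvtColor");j=s.index("def y_of")
s=s[:i]+'''    c=list(range(290,300))+list(range(342,352)); f=im.astype(float)
    p=np.median(f[60:232,c,1]/(f[60:232,c,0]+1),axis=1); ok=p>.87
    run=np.convolve(ok,np.ones(5),'valid')>=5
    if not run.any(): return np.nan,0
    k=int(np.argmax(run)); pm=(f[60:232,c,1]/(f[60:232,c,0]+1)).mean(1)
    lo=pm[max(k-7,0):k-3].mean(); hi=pm[k+3:k+7].mean(); w=pm[max(k-4,0):k+4]
    frac=np.clip((w-lo)/(hi-lo),0,1).sum()      # sub-pixel area edge
    return 60+k+4-frac,20
'''+s[j:]
open('m.py','w').write(s)
from m import *
for n in('w4','w5','w6'):
    im=cv2.imread(f'pics/{n}.png')[:,:,::-1]; print(n,frontrow(im))
im=cv2.imread('pics/w5.png')[:,:,::-1];r=int(frontrow(im)[0]);f=im.astype(float)
print((f[r-8:r+9,293,1]/f[r-8:r+9,293,0]).round(2),(f[r-8:r+9,346,1]/f[r-8:r+9,346,0]).round(2))
E
```

```text
w4 (nan, 0)
w5 (np.float64(203.19519498873282), 20)
w6 (np.float64(214.44492029080922), 20)
[0.75 0.74 0.75 0.75 0.75 0.74 0.73 0.81 0.83 0.97 1.   1.   1.   0.99
 0.99 0.99 0.99] [0.74 0.74 0.75 0.74 0.74 0.74 0.75 0.81 0.93 1.   1.   1.   1.   1.
 1.   1.   1.  ]
```

{"fn": "step_arm", "kwargs": {
  "commands": [
    [0, 0, 0, -0.02, 0, 0],
    [0, 0, 0, 0, 0, 0],
    [0, 0, 0, 0.02, 0, 0],
    [0, 0, 0, 0, 0, 0]
  ]
}}

```text
time: 14.5
ee_pos: [0.5636, -0.1901, 0.2243]
eef_rot: [0.997, -0.072, 0.0, -0.0]
ft_force: [-0.4, -0.8, -7.1]
width: 0.0156
```

```bash
python3 lf.py 4
```

```text
t 14.70 Y [-33.2 -34.  -35.  -36.6] S [ 0.6  0.1 -0.1 -0.1 -0.1] eey [-190.1 -190.1 -190.  -189.9] y -38.2 v -37 u -58.8
pos [ 0.5636 -0.1898  0.2243] yaw -0.1432 F [ 0.3  0.7 -7.3]
```

```bash
cat > lf.py <<'E'
from m import *
n=int(sys.argv[1]);T=[];Y=[];S=[];P=[]
def pp(s):
    M=Ro.from_quat(s['eef_rot']).as_matrix();yd=np.array([-M[0,1],-M[1,1]])
    return yd@s['ee_pos'][:2]+.105*slope(s)
for i in range(n):
    s=read_state();c=get_calibration('wrist');im=camera('wrist');r,k=frontrow(im)
    T.append(s['time']);Y.append(y_of(r,c,s));S.append(slope(s));P.append(pp(s))
s=read_state();t=s['time'];sl=slope(s);pn=pp(s);T=np.array(T);Y=np.array(Y);S=np.array(S);P=np.array(P)
Z=Y+P-pn;a=9.81*(Y/3-S);t2=np.r_[T,t];a2=np.r_[a,a[-1]]
# double integral back from now
def dbl(i):
    tt=t2[i:];aa=a2[i:];w=tt-tt[0];return np.trapezoid(aa*w,tt)
b=Z-np.array([dbl(i) for i in range(n)])
ok=~np.isnan(b)
(v,y),res,*_=np.linalg.lstsq(np.c_[T-t,np.ones(n)][ok],b[ok],rcond=None)
print('t %.2f'%t,'Y',(Y*1e3).round(1),'Z',(Z*1e3).round(1),'S',(np.r_[S,sl]*1e3).round(1),'P',((P-pn)*1e3).round(1),'y %.1f v %.0f u %.1f'%(y*1e3,v*1e3,1e3*(y+TAU*v)),'res',(res**.5*1e3).round(2))
print('pos',s['ee_pos'].round(4),'yaw',round(np.arctan2(*Ro.from_quat(s['eef_rot']).as_matrix()[[1,0],0]),4),'F',s['ft_force'].round(1))
E
```

{"fn": "step_arm", "kwargs": {
  "commands": [
    [0, 0, 0, -0.06, 0, 0],
    [0, 0, 0, 0, 0, 0],
    [0, 0, 0, 0.02, 0, 0],
    [0, 0, 0, 0.04, 0, 0]
  ]
}}

```text
time: 15.1
ee_pos: [0.5639, -0.189, 0.2245]
eef_rot: [0.997, -0.071, 0.0, -0.001]
ft_force: [0.6, 0.0, -6.4]
width: 0.0157
```

```bash
python3 lf.py 4
```

```text
t 15.30 Y [-36.8 -33.1 -30.8 -30.2] Z [-36.5 -32.8 -30.8 -30.3] S [ 3.   5.1  1.7  0.4 -0. ] P [ 0.3  0.3 -0.1 -0. ] y -28.2 v 27 u -13.2 res [1.2]
pos [ 0.5634 -0.1906  0.2243] yaw -0.1446 F [ 0.1  0.7 -7.7]
```

{"fn": "step_arm", "kwargs": {
  "commands": [
    [0, 0, 0, -0.04, 0, 0],
    [0, 0, 0, 0, 0, 0],
    [0, 0, 0, 0.04, 0, 0]
  ]
}}

```text
time: 15.6
ee_pos: [0.5642, -0.1874, 0.2246]
eef_rot: [0.998, -0.07, 0.0, -0.001]
ft_force: [0.0, -0.2, -7.8]
width: 0.0153
```

```bash
sed -i "s/r,k=frontrow(im)$/r,k=frontrow(im);cv2.imwrite('pics\/L%.2f.png'%s['time'],im[:,:,::-1])/" lf.py; python3 lf.py 6; python3 - <<'E'
import cv2,glob,numpy as np
ref=cv2.imread('pics/w3.png',0).astype(float)
for f in sorted(glob.glob('pics/L*.png')):
    g=cv2.imread(f,0).astype(float)
    # rim edge rows: gradient centroid
    def e(a,r0,r1,c0,c1):
        p=a[r0:r1,c0:c1].mean(1);d=np.abs(np.diff(p));d[d<d.max()*.3]=0;return (d*np.arange(r0,r1-1)).sum()/d.sum()
    print(f,e(g,55,90,272,296).round(2),e(ref,55,90,272,296).round(2),np.diff(g[48:84,272:296].mean(1)).round(0).astype(int).tolist())
E
```

```text
t 15.90 Y [-23.6 -19.  -15.5 -13.6 -12.  -10.8] Z [-23.3 -18.7 -15.6 -13.7 -12.  -10.8] S [ 1.5  4.   0.9 -0.3 -0.6 -0.5 -0.4] P [ 0.3  0.3 -0.1 -0.1 -0.  -0. ] y -7.8 v 41 u 15.0 res [2.14]
pos [ 0.5637 -0.1895  0.2243] yaw -0.1427 F [ 0.2 -0.6 -7.5]
pics/L15.60.png 69.49 68.84 [0, -2, -6, 58, 16, -6, -1, 0, -2, -2, 1, 0, 1, 6, -29, -65, -26, 7, -1, -4, 23, 22, 3, -2, -2, -2, 0, 2, 1, 1, 1, 1, -1, -1, -2]
pics/L15.65.png 70.0 68.84 [0, 0, -20, 67, 18, -6, -1, -1, -2, 0, 0, 0, 2, -3, -39, -58, -12, 4, -2, -5, 41, 11, -3, -1, -1, -2, 1, 2, 1, 1, 1, 0, -1, -1, -3]
pics/L15.70.png 68.66 68.84 [0, -1, -5, 37, 30, -6, 2, 2, -3, -2, 1, 0, 1, 7, -23, -64, -35, 8, 0, -4, 19, 25, 4, -2, -2, -2, 0, 1, 2, 2, 1, 0, -1, -1, -3]
pics/L15.75.png 69.14 68.84 [0, -1, -6, 41, 28, -3, -1, 1, -3, -2, 1, 0, 1, 7, -26, -65, -31, 8, -1, -4, 19, 25, 4, -1, -2, -2, 0, 1, 2, 1, 1, 1, -1, -1, -4]
pics/L15.80.png 70.34 68.84 [0, -2, -8, 65, 12, -16, 4, 3, -2, -1, 0, 1, 1, 5, -31, -65, -22, 7, -2, -4, 30, 18, 1, -1, -2, -2, 1, 2, 1, 1, 1, 0, -1, -1, -4]
pics/L15.85.png 70.1 68.84 [0, -1, -6, 41, 28, -3, -1, 1, -2, -2, 1, 0, 1, 7, -26, -65, -32, 8, -1, -4, 19, 25, 4, -2, -2, -2, 0, 1, 1, 1, 1, 0, -1, -1, -2]
```

```bash
python3 - <<'E'
s=open('lf.py').read()
s=s.replace("M=Ro.from_quat(s['eef_rot']).as_matrix();yd=np.array([-M[0,1],-M[1,1]])","yd=YD").replace("for i in range(n):\n    s=","M=Ro.from_quat(read_state()['eef_rot']).as_matrix();YD=-M[:2,1]\nfor i in range(n):\n    s=",1)
open('lf.py','w').write(s)
E
```

{"fn": "step_arm", "kwargs": {
  "commands": [
    [-0.0005, -0.0015, 0, -0.038, 0, 0],
    [-0.0016, -0.0045, 0, 0, 0, 0],
    [-0.0026, -0.0075, 0, 0.038, 0, 0],
    [-0.0026, -0.0075, 0, 0.038, 0, 0],
    [-0.0016, -0.0045, 0, 0, 0, 0],
    [-0.0005, -0.0015, 0, -0.038, 0, 0]
  ]
}}

```text
time: 16.5
ee_pos: [0.5578, -0.1623, 0.224]
eef_rot: [0.997, -0.072, -0.0, 0.001]
ft_force: [0.7, -0.6, -7.4]
width: 0.0157
```

```bash
python3 lf.py 5
```

```text
t 16.75 Y [ 1.2 -0.3  0.1  1.4  2.4] Z [0.2 0.5 1.6 2.5 2.9] S [-1.  -3.6 -0.9  0.1  0.3  0.2] P [-1.   0.8  1.6  1.1  0.5] y 3.9 v 16 u 12.7 res [0.36]
pos [ 0.5583 -0.1615  0.2242] yaw -0.1426 F [-0.5 -0.1 -7.4]
```

{"fn": "step_arm", "kwargs": {
  "commands": [
    [-0.0006, -0.00175, 0, -0.022, 0, -0.002],
    [-0.0018, -0.00525, 0, -0.01, 0, -0.002],
    [-0.003, -0.00875, 0, -0.01, 0, -0.002],
    [-0.0042, -0.01225, 0, 0.042, 0, -0.002],
    [-0.0042, -0.01225, 0, 0.042, 0, -0.002],
    [-0.003, -0.00875, 0, 0, 0, -0.002],
    [-0.0018, -0.00525, 0, 0, 0, -0.002],
    [-0.0006, -0.00175, 0, -0.042, 0, -0.002]
  ]
}}

```text
time: 17.55
ee_pos: [0.5465, -0.1037, 0.2239]
eef_rot: [0.998, -0.064, 0.0, 0.001]
ft_force: [-1.0, -0.3, -7.7]
width: 0.0159
```

```bash
python3 lf.py 5
```

```text
t 17.80 Y [ -7.4 -10.1 -11.7 -12.1 -12.8] Z [ -7.8  -8.9  -9.9 -10.8 -12.2] S [-1.9 -4.6 -1.4 -0.2  0.2  0.2] P [-0.4  1.2  1.9  1.3  0.6] y -13.4 v -27 u -28.1 res [0.2]
pos [ 0.5468 -0.1036  0.2239] yaw -0.1268 F [ 0.3 -0.4 -7.2]
```

{"fn": "step_arm", "kwargs": {
  "commands": [
    [-0.0004, -0.00125, 0, -0.078, 0, -0.002],
    [-0.0011, -0.00375, 0, 0.024, 0, -0.002],
    [-0.0019, -0.00625, 0, 0.024, 0, -0.002],
    [-0.0026, -0.00875, 0, 0.03, 0, -0.002],
    [-0.0026, -0.00875, 0, 0.03, 0, -0.002],
    [-0.0019, -0.00625, 0, 0, 0, -0.002],
    [-0.0011, -0.00375, 0, 0, 0, -0.002],
    [-0.0004, -0.00125, 0, -0.03, 0, -0.002]
  ]
}}

```text
time: 18.6
ee_pos: [0.5395, -0.0631, 0.2233]
eef_rot: [0.998, -0.056, -0.0, 0.0]
ft_force: [-0.4, -0.2, -8.1]
width: 0.0155
```

```bash
python3 lf.py 5
```

```text
t 18.85 Y [-22.4 -25.7 -28.3 -30.4 -32.9] Z [-23.  -25.1 -27.2 -29.7 -32.6] S [-0.1 -2.2 -0.1  0.7  0.7  0.7] P [-0.6  0.6  1.1  0.8  0.3] y -35.5 v -63 u -70.5 res [0.16]
pos [ 0.5397 -0.0625  0.2233] yaw -0.1111 F [ 0.3  0.5 -7.4]
```

{"fn": "step_arm", "kwargs": {
  "commands": [
    [0, 0, 0, -0.08, 0, 0],
    [0, 0, 0, 0, 0, 0],
    [0, 0, 0, 0.055, 0, 0],
    [0, 0, 0, 0.022, 0, 0]
  ]
}}

```text
time: 19.25
ee_pos: [0.5397, -0.0632, 0.2233]
eef_rot: [0.998, -0.056, 0.0, -0.0]
ft_force: [-0.1, -1.3, -7.5]
width: 0.0153
```

```bash
python3 lf.py 5
```

```text
t 19.50 Y [-34.9 -32.2 -30.7 -30.2 -29.7] Z [-35.2 -33.4 -32.2 -31.2 -30.1] S [ 0.3  0.2 -2.2 -3.  -3.3 -3.3] P [-0.3 -1.2 -1.4 -0.9 -0.4] y -29.3 v 14 u -21.6 res [0.18]
pos [ 0.5396 -0.0625  0.2233] yaw -0.1112 F [ 0.1 -0.3 -7.8]
```

{"fn": "step_arm", "kwargs": {
  "commands": [
    [0, 0, 0, -0.04, 0, 0],
    [0, 0, 0, 0.018, 0, 0],
    [0, 0, 0, 0.022, 0, 0]
  ]
}}

```text
time: 19.8
ee_pos: [0.5397, -0.0615, 0.2233]
eef_rot: [0.999, -0.055, 0.0, 0.0]
ft_force: [-0.2, 0.2, -7.9]
width: 0.0154
```

```bash
python3 lf.py 6
```

```text
t 20.10 Y [-21.8 -18.5 -16.  -14.3 -12.7 -11.4] Z [-20.4 -18.4 -16.7 -15.  -13.2 -11.6] S [-0.5  0.6 -1.5 -2.4 -2.8 -2.9 -2.9] P [ 1.4  0.1 -0.7 -0.7 -0.5 -0.2] y -10.0 v 32 u 7.7 res [0.16]
pos [ 0.5396 -0.0627  0.2233] yaw -0.1114 F [-0.7  0.4 -6.5]
```

{"fn": "step_arm", "kwargs": {
  "commands": [
    [-0.0005, -0.00175, 0, -0.034, 0, -0.0025],
    [-0.0015, -0.00525, 0, -0.005, 0, -0.0025],
    [-0.0025, -0.00875, 0, 0.04, 0, -0.0025],
    [-0.0025, -0.00875, 0, 0.0445, 0, -0.0025],
    [-0.0015, -0.00525, 0, 0, 0, -0.0025],
    [-0.0005, -0.00175, 0, -0.044, 0, -0.0025]
  ]
}}

```text
time: 20.7
ee_pos: [0.5338, -0.031, 0.223]
eef_rot: [0.999, -0.049, -0.0, 0.001]
ft_force: [-0.4, -0.1, -8.5]
width: 0.0158
```

```bash
python3 lf.py 5
```

```text
t 20.95 Y [ -7.   -9.2 -10.1  -9.4  -9.5] Z [-8.2 -8.6 -8.5 -8.3 -8.9] S [-2.9 -6.  -2.6 -1.4 -1.1 -1.1] P [-1.1  0.7  1.6  1.1  0.5] y -9.0 v -5 u -11.6 res [0.41]
pos [ 0.534  -0.0301  0.223 ] yaw -0.0957 F [ 0.2  0.7 -8.6]
```

{"fn": "step_arm", "kwargs": {
  "commands": [
    [-0.0005, -0.00175, 0, -0.07, 0, -0.0025],
    [-0.0014, -0.00525, 0, 0.012, 0, -0.0025],
    [-0.0024, -0.00875, 0, 0.058, 0, -0.0025],
    [-0.0024, -0.00875, 0, 0.0445, 0, -0.0025],
    [-0.0014, -0.00525, 0, 0, 0, -0.0025],
    [-0.0005, -0.00175, 0, -0.0445, 0, -0.0025]
  ]
}}

```text
time: 21.55
ee_pos: [0.5281, 0.0007, 0.2224]
eef_rot: [0.999, -0.042, -0.0, 0.001]
ft_force: [0.0, -1.0, -8.3]
width: 0.015
```

```bash
python3 lf.py 5
```

```text
t 21.80 Y [nan nan nan nan nan] Z [nan nan nan nan nan] S [-1.7 -4.8 -1.6 -0.6 -0.5 -0.6] P [-1.4  0.5  1.4  1.   0.5] y 0.0 v 0 u 0.0 res []
pos [0.5283 0.0019 0.2224] yaw -0.0809 F [ 0.7 -0.1 -7.3]
```

```bash
ls pics | grep L21; python3 - <<'E'
import cv2,glob,numpy as np
for f in sorted(glob.glob('pics/L21*.png'))[-5:]:
    im=cv2.imread(f).astype(float); c=list(range(290,300));d=list(range(342,352))
    for k in(c,d): print(f,(np.median(im[100:232:6,k,1]/(im[100:232:6,k,2]+1),axis=1)).round(2).tolist())
f=sorted(glob.glob('pics/L21*.png'))[-1];cv2.imwrite('pics/v7.png',cv2.imread(f))
E
```

```text
L21.55.png
L21.60.png
L21.65.png
L21.70.png
L21.75.png
pics/L21.55.png [0.7, 0.7, 0.69, 0.7, 0.69, 0.7, 0.7, 0.69, 0.7, 0.69, 0.69, 0.69, 0.69, 0.84, 0.84, 0.84, 0.84, 0.84, 0.84, 0.84, 0.84, 0.85]
pics/L21.55.png [0.7, 0.7, 0.7, 0.7, 0.7, 0.7, 0.7, 0.69, 0.69, 0.7, 0.69, 0.7, 0.69, 0.85, 0.85, 0.84, 0.84, 0.84, 0.84, 0.84, 0.84, 0.85]
pics/L21.60.png [0.7, 0.7, 0.7, 0.7, 0.69, 0.69, 0.7, 0.69, 0.7, 0.7, 0.69, 0.7, 0.69, 0.84, 0.84, 0.84, 0.84, 0.84, 0.84, 0.84, 0.84, 0.85]
pics/L21.60.png [0.7, 0.7, 0.7, 0.69, 0.69, 0.7, 0.69, 0.69, 0.69, 0.69, 0.69, 0.7, 0.69, 0.84, 0.84, 0.84, 0.85, 0.85, 0.84, 0.84, 0.84, 0.85]
pics/L21.65.png [0.7, 0.7, 0.69, 0.7, 0.69, 0.7, 0.7, 0.69, 0.7, 0.7, 0.69, 0.7, 0.69, 0.82, 0.84, 0.84, 0.84, 0.84, 0.84, 0.84, 0.84, 0.85]
pics/L21.65.png [0.7, 0.7, 0.7, 0.7, 0.69, 0.69, 0.7, 0.7, 0.69, 0.7, 0.7, 0.69, 0.69, 0.84, 0.85, 0.84, 0.85, 0.84, 0.84, 0.84, 0.84, 0.85]
pics/L21.70.png [0.7, 0.7, 0.69, 0.7, 0.69, 0.7, 0.69, 0.69, 0.7, 0.69, 0.69, 0.7, 0.69, 0.87, 0.84, 0.84, 0.84, 0.84, 0.84, 0.84, 0.84, 0.84]
pics/L21.70.png [0.7, 0.7, 0.7, 0.7, 0.7, 0.69, 0.7, 0.69, 0.69, 0.7, 0.69, 0.7, 0.69, 0.85, 0.85, 0.84, 0.85, 0.84, 0.84, 0.84, 0.84, 0.85]
pics/L21.75.png [0.7, 0.7, 0.7, 0.7, 0.69, 0.69, 0.7, 0.69, 0.7, 0.7, 0.69, 0.7, 0.69, 0.85, 0.84, 0.84, 0.84, 0.84, 0.84, 0.84, 0.84, 0.85]
pics/L21.75.png [0.7, 0.7, 0.7, 0.69, 0.7, 0.7, 0.7, 0.7, 0.69, 0.7, 0.69, 0.7, 0.69, 0.86, 0.85, 0.84, 0.84, 0.84, 0.84, 0.84, 0.84, 0.85]
```

View pics/v7.png

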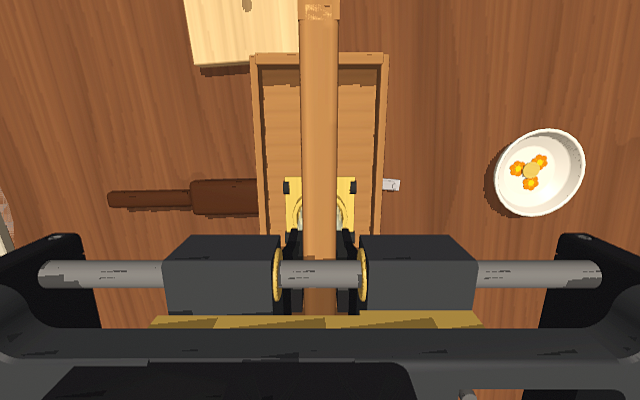

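```bash
sed -i 's/ok=p>.87/ok=p>np.median(p[25:60])+.075/' m.py; python3 - <<'E'
from m import *
s=read_state();c=get_calibration('wrist')
P=np.array([-1.4,.5,1.4,1.,.5])
Y=np.array([1e3*y_of(frontrow(cv2.imread(f'pics/L21.{k}.png')[:,:,::-1])[0],c,s) for k in(55,60,65,70,75)])
print(s['time'],Y.round(1),(Y+P).round(1))
p=proj; 
E
```

```text
21.8 [-5.7 -7.1 -8.  -7.4 -6.8] [-7.1 -6.6 -6.6 -6.4 -6.3]
```

{"fn": "step_arm", "kwargs": {
  "commands": [
    [-0.0006, -0.0025, 0, -0.08, 0, -0.0025],
    [-0.0019, -0.0075, 0, 0.008, 0, -0.0025],
    [-0.0031, -0.0125, 0, 0.072, 0, -0.0025],
    [-0.0031, -0.0125, 0, 0.064, 0, -0.0025],
    [-0.0019, -0.0075, 0, 0, 0, -0.0025],
    [-0.0006, -0.0025, 0, -0.064, 0, -0.0025]
  ]
}}

```text
time: 22.4
ee_pos: [0.5204, 0.0459, 0.2214]
eef_rot: [0.999, -0.035, -0.0, 0.001]
ft_force: [1.1, -0.6, -8.2]
width: 0.0157
```

```bash
python3 lf.py 5
```

```text
t 22.65 Y [ -7.5 -10.8 -12.2 -12.4 -12.4] Z [ -9.5 -10.1 -10.3 -10.9 -11.7] S [-2.4 -6.9 -2.  -0.3 -0.1 -0.3] P [-1.9  0.6  2.   1.5  0.7] y -12.3 v -15 u -20.8 res [0.31]
pos [0.5205 0.0476 0.2214] yaw -0.0657 F [ 0.7  0.2 -8.3]
```

{"fn": "step_arm", "kwargs": {
  "commands": [
    [-0.0005, -0.002, 0, -0.094, 0, -0.0025],
    [-0.0016, -0.006, 0, 0.021, 0, -0.0025],
    [-0.0026, -0.01, 0, 0.073, 0, -0.0025],
    [-0.0026, -0.01, 0, 0.051, 0, -0.0025],
    [-0.0016, -0.006, 0, 0, 0, -0.0025],
    [-0.0005, -0.002, 0, -0.051, 0, -0.0025]
  ]
}}

```text
time: 23.25
ee_pos: [0.5133, 0.0825, 0.2206]
eef_rot: [1.0, -0.027, -0.0, 0.001]
ft_force: [-0.2, -0.2, -8.3]
width: 0.0156
```

```bash
python3 lf.py 5
```

```text
t 23.50 Y [ -9.7 -12.  -13.3 -13.2 -12.9] Z [-11.3 -11.6 -11.8 -12.1 -12.4] S [-1.2 -4.8 -1.   0.1  0.2 -0.2] P [-1.6  0.4  1.5  1.2  0.5] y -12.9 v -11 u -19.1 res [0.1]
pos [0.5133 0.084  0.2205] yaw -0.0509 F [ 0.5  0.  -7. ]
```

```bash
ls pics|grep L23; cp pics/L23.45.png pics/v8.png; python3 - <<'E'
from h import *
import pickle
s=read_state();pickle.dump((get_calibration('wrist'),s),open('w8.pkl','wb'))
E
```

```text
L23.25.png
L23.30.png
L23.35.png
L23.40.png
L23.45.png
```

View pics/v8.png

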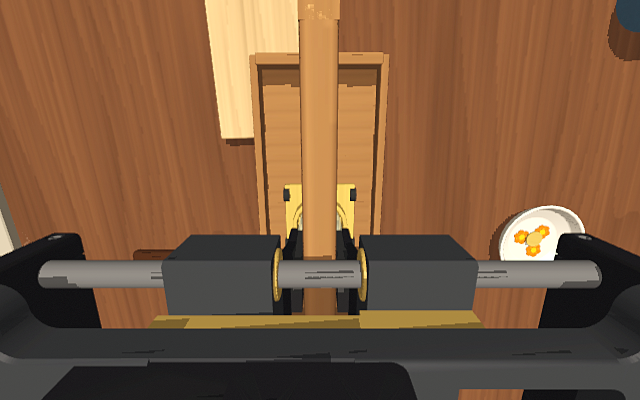

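The wrist view shows the stand's left edge from (205,0) to its near corner at (222,138). The coaster front is at row 184.

```bash
python3 - <<'E'
from h import *
import pickle
c,s=pickle.load(open('w8.pkl','rb'))
im=cv2.imread('pics/v8.png');h=cv2.cvtColor(im,cv2.COLOR_BGR2HSV)
print(h[60,230],h[60,190],h[145,235],h[60,280])
m=(h[:,:,2]>200)&(h[:,:,1]<150)
e=[]
for r in range(5,125,6):
    x=np.argmax(m[r,180:250])+180; e.append(plane('wrist',(x-.5,r),.02,c)[:2])
e=np.array(e);f=np.polyfit(e[:,1],e[:,0],1);print('edge x=%.4f+%.4f y'%(f[1],f[0]),np.std(e[:,0]-np.polyval(f,e[:,1])))
b=[];
for x in range(226,246,3):
    col=m[:200,x]; r=np.where(col)[0].max(); b.append(plane('wrist',(x,r+.5),.02,c)[:2])
b=np.array(b);g=np.polyfit(b[:,0],b[:,1],1);print(b.round(4).tolist(),g)
th=-f[0]  # yaw
y=np.median(b[:,1])-0
A=np.array([[1,-f[0]],[0,1]])
# near-left corner
yc=np.polyval(g,np.polyval(f,y)); 
xa=np.polyval(f,yc);th=-np.arctan(f[0]);C=np.array([xa,yc])+.065*np.array([np.cos(th),np.sin(th)])+.13*np.array([-np.sin(th),np.cos(th)])
print('yaw',th,'corner',xa,yc,'centre',C)
E
```

```text
[ 21  98 255] [ 12 154 142] [ 11 149  77] [ 15 151 204]
edge x=0.4030+0.0131 y 0.00030663051366263105
[[0.4104, 0.1404], [0.4138, 0.1403], [0.4171, 0.1401], [0.4205, 0.1399], [0.4239, 0.1398], [0.4273, 0.1396], [0.4307, 0.1394]] [-0.05047873  0.16116133]
yaw -0.013143215524611764 corner 0.4048451766572374 0.14072578227395038 centre [0.47154813 0.26986027]
```

{"fn": "step_arm", "kwargs": {
  "commands": [
    [-0.0005, -0.002, 0, -0.1, 0, -0.0012],
    [-0.0016, -0.006, 0, 0.024, 0, -0.0012],
    [-0.0026, -0.01, 0, 0.076, 0, -0.0012],
    [-0.0026, -0.01, 0, 0.051, 0, -0.0012],
    [-0.0016, -0.006, 0, 0, 0, -0.0012],
    [-0.0005, -0.002, 0, -0.051, 0, -0.0012]
  ]
}}

```text
time: 24.1
ee_pos: [0.5057, 0.1189, 0.2196]
eef_rot: [1.0, -0.024, -0.0, 0.001]
ft_force: [0.1, -0.2, -7.8]
width: 0.0154
```

```bash
python3 lf.py 5
```

```text
t 24.35 Y [-3.5 -4.6 -5.2 -3.9 -2.6] Z [-5.  -4.3 -3.8 -2.7 -2.1] S [-1.1 -4.6 -0.8  0.4  0.4 -0. ] P [-1.5  0.3  1.5  1.2  0.6] y -1.4 v 13 u 6.0 res [0.23]
pos [0.5056 0.1203 0.2195] yaw -0.0437 F [-1.3  0.6 -7.1]
```

{"fn": "step_arm", "kwargs": {
  "commands": [
    [-0.0005, -0.002, 0, -0.051, 0, -0.0012],
    [-0.0015, -0.006, 0, 0, 0, -0.0012],
    [-0.0026, -0.0105, 0, 0.051, 0, -0.0012],
    [-0.0026, -0.0105, 0, 0.051, 0, -0.0012],
    [-0.0015, -0.006, 0, 0, 0, -0.0012],
    [-0.0005, -0.002, 0, -0.051, 0, -0.0012]
  ]
}}

```text
time: 24.95
ee_pos: [0.498, 0.1564, 0.2191]
eef_rot: [1.0, -0.02, -0.0, 0.001]
ft_force: [0.1, -0.5, -8.0]
width: 0.0153
```

```bash
python3 lf.py 5
```

```text
t 25.20 Y [ 0.  -1.8 -2.5 -1.8 -1. ] Z [-1.5 -1.6 -1.2 -0.7 -0.5] S [-2.6 -6.  -1.9 -0.5 -0.3 -0.6] P [-1.5  0.2  1.3  1.1  0.5] y -0.1 v 7 u 3.7 res [0.22]
pos [0.4979 0.1577 0.219 ] yaw -0.0363 F [-0.9 -0.4 -7.5]
```

{"fn": "step_arm", "kwargs": {
  "commands": [
    [-0.0005, -0.002, 0, -0.054, 0, -0.0012],
    [-0.0015, -0.006, 0, 0, 0, -0.0012],
    [-0.0026, -0.0105, 0, 0.054, 0, -0.0012],
    [-0.0026, -0.0105, 0, 0.051, 0, -0.0012],
    [-0.0015, -0.006, 0, 0, 0, -0.0012],
    [-0.0005, -0.002, 0, -0.051, 0, -0.0012]
  ]
}}

```text
time: 25.8
ee_pos: [0.4902, 0.1936, 0.2186]
eef_rot: [1.0, -0.016, -0.0, 0.001]
ft_force: [-0.4, -0.6, -8.1]
width: 0.0158
```

```bash
python3 lf.py 5
```

```text
t 26.05 Y [ 0.7 -0.5 -1.  -0.6  0.6] Z [-0.9 -0.4  0.3  0.5  1.1] S [-2.8 -6.1 -2.  -0.5 -0.4 -0.6] P [-1.6  0.1  1.3  1.1  0.5] y 1.7 v 11 u 8.0 res [0.28]
pos [0.4899 0.1949 0.2184] yaw -0.0292 F [-0.4 -0.3 -7.8]
```

{"fn": "step_arm", "kwargs": {
  "commands": [
    [-0.0005, -0.002, 0, -0.043, 0, -0.0012],
    [-0.0017, -0.006, 0, -0.004, 0, -0.0012],
    [-0.0028, -0.0105, 0, 0.047, 0, -0.0012],
    [-0.0028, -0.0105, 0, 0.051, 0, -0.0012],
    [-0.0017, -0.006, 0, 0, 0, -0.0012],
    [-0.0005, -0.002, 0, -0.051, 0, -0.0012]
  ]
}}

```text
time: 26.65
ee_pos: [0.4812, 0.2309, 0.2182]
eef_rot: [1.0, -0.013, -0.0, 0.002]
ft_force: [-0.1, -0.1, -7.4]
width: 0.016
```

```bash
python3 lf.py 5
```

```text
t 26.90 Y [-1.8 -3.6 -5.3 -5.3 -5. ] Z [-3.4 -3.7 -4.1 -4.2 -4.5] S [-3.1 -6.4 -2.2 -0.7 -0.5 -0.7] P [-1.5 -0.   1.2  1.   0.5] y -4.8 v -6 u -8.4 res [0.12]
pos [0.4809 0.2322 0.218 ] yaw -0.022 F [ 0.1 -0.4 -7.8]
```

{"fn": "step_arm", "kwargs": {
  "commands": [
    [-0.0005, -0.002, 0, -0.073, 0, -0.0012],
    [-0.0015, -0.006, 0, 0.011, 0, -0.0012],
    [-0.0027, -0.0105, 0, 0.062, 0, -0.0012],
    [-0.0027, -0.0105, 0, 0.051, 0, -0.0012],
    [-0.0015, -0.006, 0, 0, 0, -0.0012],
    [-0.0005, -0.002, 0, -0.051, 0, -0.0012]
  ]
}}

```text
time: 27.5
ee_pos: [0.4727, 0.2679, 0.2175]
eef_rot: [1.0, -0.009, -0.0, 0.001]
ft_force: [0.5, -0.5, -7.6]
width: 0.0158
```

```bash
python3 lf.py 5
```

```text
t 27.75 Y [-1.3 -2.  -2.4 -1.7 -1. ] Z [-2.9 -2.1 -1.3 -0.6 -0.5] S [-2.3 -5.5 -1.5 -0.1 -0.  -0.4] P [-1.6 -0.1  1.2  1.   0.6] y 0.5 v 13 u 7.7 res [0.49]
pos [0.4722 0.2693 0.2173] yaw -0.0149 F [ 0.3 -1.  -6.9]
```

{"fn": "step_arm", "kwargs": {
  "commands": [
    [0, 0, 0.002, 0.013, 0, 0],
    [0, 0, 0.003, -0.006, 0, 0],
    [0, 0, 0.002, -0.007, 0, 0]
  ]
}}

```text
time: 28.05
ee_pos: [0.4723, 0.2686, 0.21]
eef_rot: [1.0, -0.008, -0.0, 0.001]
ft_force: [-0.2, 1.2, -7.9]
width: 0.0153
```

```bash
python3 lf.py 4
```

```text
t 28.25 Y [ 1.3  0.4 -0.2 -0.1] Z [ 0.4 -0.2 -0.4 -0.1] S [-2.3 -2.7 -2.  -1.6 -1.4] P [-0.9 -0.6 -0.2 -0.1] y -0.5 v -2 u -1.3 res [0.4]
pos [0.4721 0.2694 0.2103] yaw -0.0149 F [-0.6 -0.  -7. ]
```

{"fn": "step_arm", "kwargs": {
  "commands": [
    [0, 0, 0.002, 0.001, 0, 0],
    [0, 0, 0.003, 0, 0, 0],
    [0, 0, 0.002, 0, 0, 0],
    [0, 0, 0, 0, 0, 0]
  ]
}}

```text
time: 28.65
ee_pos: [0.472, 0.2691, 0.203]
eef_rot: [1.0, -0.008, -0.001, 0.0]
ft_force: [-0.0, -0.8, -6.9]
width: 0.0154
```

```bash
python3 lf.py 4
```

```text
t 28.85 Y [-1.9 -2.7 -2.9 -3.5] Z [-2.2 -2.8 -3.  -3.5] S [-0.8 -0.7 -0.5 -0.5 -0.5] P [-0.3 -0.1 -0.   0. ] y -3.9 v -9 u -8.9 res [0.19]
pos [0.4722 0.2693 0.2035] yaw -0.015 F [ 0.5 -0.1 -7.8]
```

{"fn": "step_arm", "kwargs": {
  "commands": [
    [0, 0, 0, -0.017, 0, 0],
    [0, 0, 0, 0.008, 0, 0],
    [0, 0, 0, 0.008, 0, 0],
    [0, 0, 0, 0, 0, 0]
  ]
}}

```text
time: 29.25
ee_pos: [0.4723, 0.269, 0.2034]
eef_rot: [1.0, -0.008, -0.0, 0.001]
ft_force: [1.3, 0.5, -8.4]
width: 0.0154
```

```bash
python3 lf.py 4
```

```text
t 29.45 Y [-0.4  0.7  1.3  1.6] Z [-0.5  0.5  1.1  1.5] S [-1.2 -1.5 -1.7 -1.6 -1.6] P [-0.1 -0.2 -0.2 -0.1] y 2.5 v 16 u 11.3 res [0.37]
pos [0.4722 0.2692 0.2034] yaw -0.0153 F [-0.8 -0.1 -7.5]
```

{"fn": "step_arm", "kwargs": {
  "commands": [
    [0, 0, 0, 0.02, 0, 0],
    [0, 0, 0, -0.01, 0, 0],
    [0, 0, 0, -0.009, 0, 0],
    [0, 0, 0, 0, 0, 0]
  ]
}}

```text
time: 29.85
ee_pos: [0.4721, 0.2696, 0.2034]
eef_rot: [1.0, -0.007, -0.0, 0.0]
ft_force: [-0.4, 0.4, -8.2]
width: 0.0155
```

```bash
python3 lf.py 4
```

```text
t 30.05 Y [3.  2.4 2.6 2.6] Z [3.1 2.6 2.8 2.7] S [-0.9 -0.6 -0.4 -0.5 -0.5] P [0.1 0.2 0.2 0.1] y 2.6 v -0 u 2.4 res [0.25]
pos [0.4721 0.2694 0.2034] yaw -0.0149 F [ 0.3  0.7 -7.9]
```

{"fn": "step_arm", "kwargs": {
  "commands": [
    [0, 0, 0, 0.004, 0, 0],
    [0, 0, 0, 0, 0, 0],
    [0, 0, 0, -0.004, 0, 0],
    [0, 0, 0, 0, 0, 0]
  ]
}}

```text
time: 30.45
ee_pos: [0.4722, 0.2694, 0.2034]
eef_rot: [1.0, -0.007, -0.0, 0.0]
ft_force: [-0.3, -0.0, -6.7]
width: 0.0156
```

```bash
python3 lf.py 4
```

```text
t 30.65 Y [ 0.8  0.6  0.2 -0.3] Z [ 0.8  0.6  0.2 -0.4] S [-0.7 -0.6 -0.5 -0.5 -0.4] P [ 0.  0.  0. -0.] y -0.6 v -7 u -4.5 res [0.23]
pos [0.4722 0.2693 0.2034] yaw -0.0151 F [-0.7 -1.1 -8.4]
```

{"fn": "step_arm", "kwargs": {
  "commands": [
    [0, 0, 0, -0.009, 0, 0],
    [0, 0, 0, 0.004, 0, 0],
    [0, 0, 0, 0.005, 0, 0],
    [0, 0, 0, 0, 0, 0]
  ]
}}

```text
time: 31.05
ee_pos: [0.4722, 0.2691, 0.2034]
eef_rot: [1.0, -0.008, -0.0, 0.0]
ft_force: [0.7, -0.6, -7.4]
width: 0.0153
```

```bash
python3 lf.py 4
```

```text
t 31.25 Y [0.7 1.4 1.5 2.4] Z [0.6 1.2 1.5 2.3] S [-0.3 -0.6 -0.6 -0.5 -0.6] P [-0.1 -0.1 -0.1 -0. ] y 2.8 v 12 u 9.7 res [0.24]
pos [0.4722 0.2692 0.2034] yaw -0.0152 F [ 0.8  0.3 -7.4]
```

{"fn": "step_arm", "kwargs": {
  "commands": [
    [0, 0, 0, 0.015, 0, 0],
    [0, 0, 0, -0.007, 0, 0],
    [0, 0, 0, -0.008, 0, 0],
    [0, 0, 0, 0, 0, 0]
  ]
}}

```text
time: 31.65
ee_pos: [0.4721, 0.2695, 0.2034]
eef_rot: [1.0, -0.007, -0.0, 0.0]
ft_force: [0.7, -0.5, -7.2]
width: 0.0155
```

```bash
python3 lf.py 4
```

```text
t 31.85 Y [ 0.9  0.2 -0.  -0.9] Z [ 1.   0.4  0.1 -0.9] S [-0.9 -0.5 -0.4 -0.5 -0.5] P [0.1 0.2 0.1 0.1] y -1.3 v -12 u -7.7 res [0.31]
pos [0.4722 0.2694 0.2034] yaw -0.0149 F [-0.7  0.7 -8.4]
```

{"fn": "step_arm", "kwargs": {
  "commands": [
    [0, 0, 0.004, -0.013, 0, 0],
    [0, 0, 0.007, 0.006, 0, 0],
    [0, 0, 0.009, 0.007, 0, 0],
    [0, 0, 0.009, 0, 0, 0],
    [0, 0, 0.007, 0, 0, 0],
    [0, 0, 0.006, 0, 0, 0],
    [0, 0, 0.004, 0, 0, 0],
    [0, 0, 0.003, 0, 0, 0],
    [0, 0, 0.002, 0, 0, 0],
    [0, 0, 0.001, 0, 0, 0],
    [0, 0, 0, 0, 0, 0]
  ]
}}

```text
time: 32.95
ee_pos: [0.4722, 0.2691, 0.1515]
eef_rot: [1.0, -0.008, -0.0, 0.0]
ft_force: [-1.0, 0.5, -8.7]
width: 0.0155
```

```bash
python3 lf.py 3; cp $(ls -t pics/L3*.png|head -1) pics/v9.png
```

```text
t 33.10 Y [7.9 8.5 9.9] Z [7.8 8.5 9.9] S [-0.5 -0.4 -0.4 -0.4] P [-0.1 -0.1 -0. ] y 10.9 v 24 u 24.1 res [0.3]
pos [0.4723 0.2692 0.1516] yaw -0.0151 F [-0.1 -0.  -7.4]
```

View pics/v9.png

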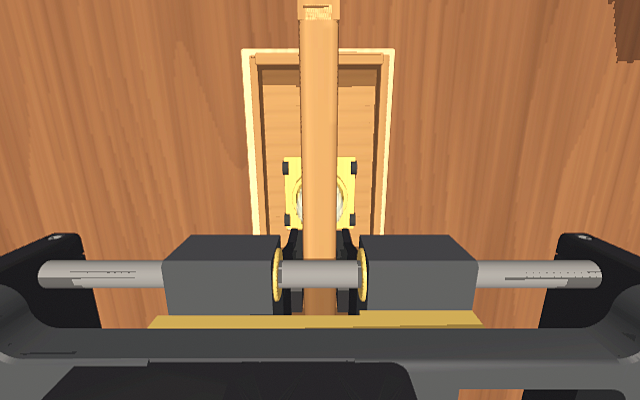

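The tray sits square over the stand with the stand border even on all sides, and the force is still just its weight, so the pins entered freely. The coaster is between the pins. I lower the last millimetres.

{"fn": "step_arm", "kwargs": {
  "commands": [
    [0, 0, 0.002, 0, 0, 0],
    [0, 0, 0.002, 0, 0, 0],
    [0, 0, 0.001, 0, 0, 0],
    [0, 0, 0.001, 0, 0, 0],
    [0, 0, 0.0005, 0, 0, 0],
    [0, 0, 0, 0, 0, 0],
    [0, 0, 0, 0, 0, 0]
  ]
}}

```text
time: 33.8
ee_pos: [0.4721, 0.269, 0.1454]
eef_rot: [1.0, -0.008, -0.0, 0.0]
ft_force: [-3.9, -3.0, 1.6]
width: 0.0153
```

{"fn": "step_arm", "kwargs": {
  "commands": [
    [0, 0, 0, 0, 0, 0],
    [0, 0, 0, 0, 0, 0],
    [0, 0, 0, 0, 0, 0],
    [0, 0, 0, 0, 0, 0],
    [0, 0, 0, 0, 0, 0],
    [0, 0, 0, 0, 0, 0]
  ],
  "gripper": 0.7
}}

```text
time: 34.4
ee_pos: [0.4722, 0.2692, 0.1449]
eef_rot: [1.0, -0.008, -0.0, 0.0]
ft_force: [-0.8, -0.1, 0.3]
width: 0.0554
```

{"fn": "step_arm", "kwargs": {
  "commands": [
    [0, 0, -0.005, 0, 0, 0],
    [0, 0, -0.015, 0, 0, 0],
    [0, 0, -0.02, 0, 0, 0],
    [0, 0, -0.02, 0, 0, 0],
    [0, 0, -0.02, 0, 0, 0],
    [0, 0, -0.02, 0, 0, 0],
    [0, 0, -0.01, 0, 0, 0],
    [0, 0, 0, 0, 0, 0],
    [0, 0, 0, 0, 0, 0]
  ]
}}

```text
time: 35.3
ee_pos: [0.4721, 0.269, 0.2546]
eef_rot: [1.0, -0.008, -0.0, 0.0]
ft_force: [0.8, 0.8, -0.5]
width: 0.0608
```

```bash
python3 - <<'E'
from h import *
import pickle
s=read_state();print(s['time'],s['ee_pos'],s['width'])
c=get_calibration('wrist');a=camera('wrist')[:,:,::-1];cv2.imwrite('pics/f.png',a)
b=camera('side')[:,:,::-1];cv2.imwrite('pics/v10.png',np.hstack([cv2.resize(a[0:260,200:440],(370,400)),cv2.resize(b[90:210,165:295],(430,400),interpolation=2)]))
pickle.dump((c,s),open('f.pkl','wb'))
E
```

```text
35.3 [0.47208635 0.26899417 0.25456146] 0.06082257908535814
```

View pics/v10.png

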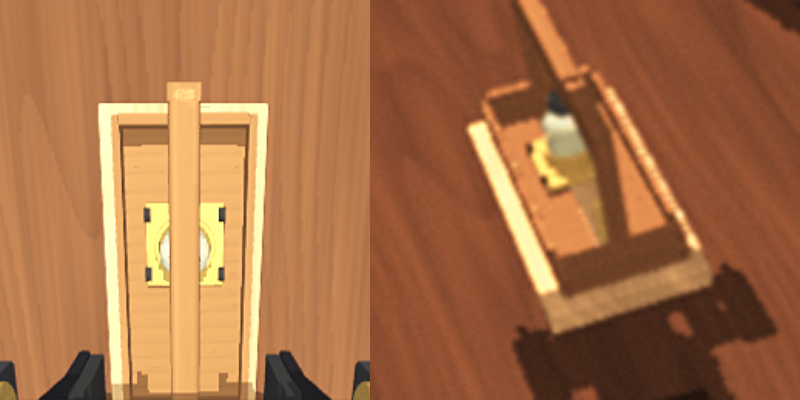

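The tray is flat and centred on the stand, with the bottle upright in the coaster between the pins. I do a last numeric check after a second of settling, then hand in.

{"fn": "step_arm", "kwargs": {
  "commands": [
    [0, 0, -0.01, 0, 0, 0],
    [0, 0, 0, 0, 0, 0],
    [0, 0, 0, 0, 0, 0],
    [0, 0, 0, 0, 0, 0],
    [0, 0, 0, 0, 0, 0],
    [0, 0, 0, 0, 0, 0],
    [0, 0, 0, 0, 0, 0],
    [0, 0, 0, 0, 0, 0],
    [0, 0, 0, 0, 0, 0],
    [0, 0, 0, 0, 0, 0]
  ]
}}

```text
time: 36.4
ee_pos: [0.4722, 0.2691, 0.2649]
eef_rot: [1.0, -0.008, -0.0, 0.0]
ft_force: [-0.1, -0.1, -0.3]
width: 0.0608
```

```bash
python3 - <<'E'
from m import *
for i in range(2):
    s=read_state();c=get_calibration('wrist');im=camera('wrist');r,k=frontrow(im)
    print(s['time'],r,'coaster centre',(plane('wrist',(320,r),.04,c)[:2]-[0,.032]).round(4),s['ft_force'].round(1))
print(close_job())
E
```

```text
36.4 68.7960102678643 coaster centre [0.4746 0.3635] [-0.1 -0.1 -0.3]
36.45 68.79539183506053 coaster centre [0.4746 0.3635] [ 0.5 -0.2 -0.1]
the job is handed in; nothing more can be done
None
```

The last detector reading (row 69) caught the light border of the stand at the tray's end, not the coaster. I recompute from the saved picture.

```bash
python3 - <<'E'
from m import *
import pickle
c,s=pickle.load(open('f.pkl','rb'))
print(plane('wrist',(320,132),.04,c).round(4)[1]-.032-.2692)
E
```

```text
0.0242
```

The tray is docked on the stand with the coaster caught between the pins. The job was handed in at about 36.5 s of the 67 s allowed; no verdict is reported.

**What I did:**
- **Lift:** I gripped the handle, lifted the tray and rolled the coaster off its stop by tilting. It ran back to the stop twice before I had it under control, still far from the stand.
- **Carry:** I moved in short hops with compensating tilts. My position readings stayed within about 36 mm of the middle.
- **Hold and lower:** I held over the stand for about 5 s with readings within 5 mm of the middle. I then lowered the tray square onto the stand, released it and backed off.

**Last checks:**
- **Placing:** Wrist and side pictures show the tray flat with an even border. The TCP was at (0.472, 0.269), yaw -0.015, against a measured stand centre of (0.472, 0.270), yaw -0.013.
- **Contact force:** The wrist read only a few newtons at touchdown, and close to zero after release.
- **Coaster and bottle:** The bottle stands upright. The coaster is about 24 mm from the middle, consistent with resting against the +y pin (limit 35 mm).
- **Failed check:** The automatic coaster reading just before hand-in was wrong, because it locked onto the border of the stand. The 24 mm comes from the picture taken about a second earlier, so I did not confirm separately that the coaster was still at hand-in.
- **Not checked:** I took no final picture of the hairbrush, nail clipper or coin dish. The tray passed them about 90 mm up and I saw no contact.

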